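Secure the wood-oil bottle and take off its safety cap

ROBOT

A 7-joint arm with a two-finger parallel gripper is mounted at the origin on the work surface. World frame = base frame: x ahead of the robot, y to its left, z up, the work surface at z = 0. Lengths are in m, angles in degrees, forces in N, time in s.
With the tool pointing down it reaches from about 0.425 to 0.95 m from the base axis. Payload 16.7 kg.
Tool frame: the origin (TCP) lies midway between the tips of the shut fingers; the grasp point (between the pads) lies 19 mm behind it; z points along the fingers, y is the direction in which the jaws open and shut (so a half turn about z gives the same grasp; the last joint's range is limited). The gripper opens to 94 mm and grips with 3 to 60 N. Pads are 16 mm wide; open, the fingers measure 119 mm over their backs; the gripper's body (75 mm by 177 mm) begins 78 mm behind the grasp point.
Start: joints at [-79.097, 24.414, 4.234, 92.017, -1.954, 63.644, -3.845], TCP at [0.225, 0.636, 0.205] pointing down, gripper open.
Joint ranges: [-163.25, 163.25], [-28.42, 122.38], [-70.27, 78.77], [12.13, 141.07], [-58.53, 238.53], [9.26, 117.41], [-156.51, 156.51]. Speed limits (degrees/s): [108.29, 108.29, 136.94, 136.94, 172.46, 172.46, 172.46].

INTERFACE

Orientations are given as a 3x3 rotation matrix whose columns are the frame's x, y, z axes.
In Python, from plant import r, viewer, job, finder gives the robot as it stands. The module is installed in compiled form; this text tells all that it offers.
- The arm moves only by the tool move_arm, never from a script. Its argument "targets" is text: rows parted by semicolons, each of 5 numbers parted by spaces: the shift along the tool's x, y, z in m, then the turn about the tool's z in rad, then the opening in per cent of the stroke, from 0 (shut) to 100 (fully open). A call has 1 to 20 rows; each row is the pose to reach, as a shift and turn from the pose measured when the call began, along the tool's axes at that moment; what a row does not reach only later rows make up. A row lasts 1/12 s, in which the tool goes at most 41.7 mm and 7.16 degrees, less where a joint would pass 70% of its speed; a pose out of reach is approached as far as the arm can. A call with a gripper value outside its range is refused whole. The fingers move at their own pace and stop on an object; "force" is the grip in N (left out, the last holds). Time passes only in rows, so rows that repeat a pose let the fingers close. It gives the time, the measured TCP pose, the force and the opening at its end, in the units of the state.
- r.state(): the state, without advancing time (a new reading comes with each control period).
- viewer.snapshot(name): name is "side" or "top"; returns a dict with "color" (480x640x3 uint8, blue, green, red), "fx", "fy", "cx", "cy" (pixels), "D" ([k1, k2, p1, p2, k3] as OpenCV has them; the pictures are not rectified), "R" (3x3) and "t" (3): a world point X has camera coordinates R X + t. Camera axes: x right, y down, z forward; pixel columns grow to the right and rows downward; lengths in m; the calibration is good to about 2 mm. A picture is of the moment at which its call begins. There is no depth.
- job.finish_job(): hands the job in, once; it reports no verdict.
Trained networks look in a picture, given as the dict that the camera call returned (one of the last four; its "shot" number tells which), for a name from the list of things; names that differ only in an ending like _2 or _b are one class to them, and where a whole thing is asked for, a point or a joint stands for the part that bears it (a point fixed in the world has none). Each returns a list of dicts, best first, with "conf" (0 to 1); they miss things now and then, are a little off and sometimes report something else, mostly with a low value. They report only what shows in the picture. A call takes as long as a camera call. They do not tell look-alikes from the thing itself.
- finder.look_for(picture, label): "position" ([column, row] in pixels, amid what is visible of it).
- finder.spot_point(picture, label): "position" ([column, row] in pixels: a listed point, or the origin of a listed thing).
The state is a dict: "time_s": time; "q": joint angles; "qvel": joint speeds; "tau": joint torques, N m; "eef_pos": TCP position; "ee_rot": TCP orientation; "contact_force": force on the tool from outside, world axes, zero at the start; "moment": the same for the moment, N m; "opening": opening from 0.0 (shut) to 1.0 (fully open).
Only numpy, scipy, OpenCV 4.12 (cv2) and the standard library are available. Lean on these libraries where they do the work, as an engineer would, in place of code of your own. Each camera call takes 0.05 s, during which the arm holds its last target. There are 200 camera calls.

TASK

Swing the steel bar of the bottle stand down into its forked catch, so that the square wood-oil bottle is kept in the stand. Then push the bottle's safety cap down, twist it about a quarter turn anticlockwise to free it, and lift it off; leave the bottle in its stand, the bar closed and the other things on the sideboard where they are. Finish while still holding the cap in the gripper, level and still, about 5 cm straight above the bottle's open mouth: do not put it down or let go.

Things in the scene. Friction and masses are not known exactly. Their poses are not given: they have to be found in the camera images.
- stand: dark wooden bottle stand, fixed. Origin: centre of its underside on the table, under the bottle's axis; z up, -x its open front (to the robot), +y its left. Base 130 x 130 x 6 mm; walls left, right and back, 84 mm high, round a 72 mm wide pocket. In front, at x -43, the bar's hinge is on the left (+y) wall, its forked catch on the right wall (y -36 to -48 mm, prongs 92 mm high).
- bar_hinge (a point): the bar's hinge axis (parallel to the stand's x), 80 mm above the table, at x -43, y +46 mm in the stand's frame; does not move with the bar. Axes as the stand's.
- bar (a joint): angle of the steel retaining bar (rad). 0: level, closed, resting in the catch (its stop); grows as the free end swings up, at most 1.4. The bar is 10 mm thick (along the stand's x), 12 mm high, and runs 128 mm from its hinge towards the stand's -y when closed. Its stiff hinge keeps it at any angle where it is left; about 1 N at the pad moves it.
- bar_pad (a point): centre of the 24 x 24 x 12 mm pad at the bar's free end, 116 mm from the hinge; when closed it sticks out past the catch, 80 mm above the table, at y -70 mm in the stand's frame. Push it from its upper side, along its arc (shut fingers will do), to close the bar.
- bottle: square grey plastic bottle, loose in the stand's pocket with 2 mm of play on each side. Origin: centre of its underside, 6 mm above the table when standing in the stand; z up. 68 x 68 mm, shoulder 86 mm above its origin, neck top 112 mm. The walls keep it from turning.
- bottle_mouth (a point): centre of the top of the bottle's neck (24 mm across, with lugs to 37 mm), 112 mm above the bottle's origin. A white spring insert, 18 mm across, stands 8.5 mm above it when the cap is off.
- cap_center (a point): centre (half-way up) of the loose round white ribbed safety cap, 46 mm across, 36.5 mm tall, 30 g; grip it round its side at any angle. Closed, this point lies 4 mm above bottle_mouth and the cap's underside 12 mm above the bottle's shoulder. Axes: z up along the cap.
- cap: the same cap; origin: centre of its underside. A spring carries it: it yields above 6 N and goes down 7.5 mm at most (9.8 N). It turns only while pushed down 5.5 mm or more (9 N). Kept down, turn it anticlockwise seen from above; it lifts off when turned 58 to 95 degrees (75 is best); a stop ends the turn at about 100.
- wax_jar: bystander, leave alone: round wax jar with a steel lid, 66 mm across, 55 mm tall, beside the stand on its left. Origin: centre of its underside.
- brush: bystander, leave alone: brush lying flat on the table behind the stand. Origin: centre of its underside.
- clay_pot: bystander, leave alone: round terracotta pot, 100 mm across, 92 mm tall. Origin: centre of its underside.
- black_pot: bystander, leave alone: small black clay pot, 80 mm across, 60 mm tall. Origin: centre of its underside.
- toy_machine: bystander, leave alone: toy sewing machine ornament, 100 x 55 mm, 81 mm tall. Origin: centre of its underside.
- dish: bystander, leave alone: small ceramic dish, 110 mm across, 40 mm tall. Origin: centre of its underside.
Mind the look-alikes: they are no part of the job. There is more than one size of the cap; the job needs the largest.

How it is judged:
By the outcome, as a careful person would: the job done as asked, in the order asked, and still so for the second after the job is handed in, while the arm keeps its last pose, push and grip.
It also fails if it takes over 51 s, if anything falls off the work surface, if the arm or the gripper's body presses on something with over 40 N, if the wrist force passes 120 N, or if a joint passes its speed limit or range.

## Working session

There is one attempt and no reset: what is moved stays moved. The work goes in short steps, Python scripts to look and compute and a tool call to move; the robot and the scene stay as the last step left them, time stands still between calls to the robot, and variables do not carry over. Pictures are saved under pics/ and viewed, about 8 in all and at most 12, crops included, and the job is handed in when it is done.

Besides the shell and the picture viewer there is one more tool, called after ">>>" as name(argument=value, ...), one argument or row to a line, values as JSON. move_arm: Moves the arm, as the interface text tells. Its arguments: {"type":"object","properties":{"targets":{"type":"string"},"force":{"type":"number"}},"required":["targets"]}

```bash
mkdir -p pics
cat > h.py <<'E'
import numpy as np, cv2
from plant import r, viewer, job, finder
def ray(s,px):
    K=np.array([[s["fx"],0,s["cx"]],[0,s["fy"],s["cy"]],[0,0,1]])
    u=cv2.undistortPoints(np.array([[px]],float),K,np.array(s["D"],float))[0,0]
    R=np.array(s["R"]);t=np.array(s["t"]);d=R.T@np.array([u[0],u[1],1]);return -R.T@t,d/np.linalg.norm(d)
def at_z(s,px,z):
    o,d=ray(s,px);return o+d*(z-o[2])/d[2]
def tri(l):
    A=np.zeros((3,3));b=np.zeros(3);rs=[ray(s,p) for s,p in l]
    for o,d in rs:
        P=np.eye(3)-np.outer(d,d);A+=P;b+=P@o
    X=np.linalg.solve(A,b);return X,[np.linalg.norm((np.eye(3)-np.outer(d,d))@(X-o)) for o,d in rs]
def proj(s,X):
    K=np.array([[s["fx"],0,s["cx"]],[0,s["fy"],s["cy"]],[0,0,1]])
    return cv2.projectPoints(np.array(X,float).reshape(-1,3),cv2.Rodrigues(np.array(s["R"],float))[0],np.array(s["t"],float),K,np.array(s["D"],float))[0].reshape(-1,2)
E
python3 - <<'E'
from h import *
np.set_printoptions(precision=4,suppress=True)
S={n:viewer.snapshot(n) for n in("side","top")}
for n,s in S.items():
    cv2.imwrite(f"pics/{n}1.png",s["color"]); print(n,"cam",-np.array(s["R"]).T@s["t"])
    for l in("stand","bar_hinge","bar_pad","bottle","bottle_mouth","cap_center","cap","wax_jar"):
        print(l,[(np.round(d["position"],1).tolist(),round(d["conf"],2)) for d in finder.spot_point(s,l)[:4]])
print(r.state()["ee_rot"])
E
```

```text
side cam [-0.0496 -0.6797  0.6497]
stand [([318.9, 275.9], 0.83)]
bar_hinge [([293.7, 244.8], 0.83)]
bar_pad [([301.4, 237.7], 0.54), ([312.2, 227.3], 0.52)]
bottle [([322.6, 275.4], 0.58)]
bottle_mouth [([473.9, 337.6], 0.6)]
cap_center [([283.6, 293.0], 0.8), ([320.0, 232.6], 0.58), ([305.0, 304.7], 0.55)]
cap [([303.5, 309.8], 0.69), ([323.0, 238.9], 0.68), ([281.6, 298.9], 0.62)]
wax_jar [([302.6, 236.4], 0.86)]
top cam [0.4661 0.002  1.3396]
stand [([346.5, 248.4], 0.79)]
bar_hinge [([321.7, 260.5], 0.82)]
bar_pad [([363.6, 267.9], 0.62)]
bottle [([349.1, 247.1], 0.6)]
bottle_mouth [([349.4, 242.6], 0.73)]
cap_center [([346.5, 244.9], 0.66), ([344.2, 304.1], 0.59), ([376.3, 299.9], 0.55)]
cap [([346.8, 240.5], 0.85), ([346.7, 304.0], 0.64), ([380.4, 298.1], 0.44)]
wax_jar [([278.7, 210.9], 0.94), ([346.6, 246.8], 0.34)]
[[-0.9428  0.3333 -0.0001]
 [ 0.3333  0.9428 -0.    ]
 [ 0.0001 -0.0001 -1.    ]]
```

View pics/side1.png

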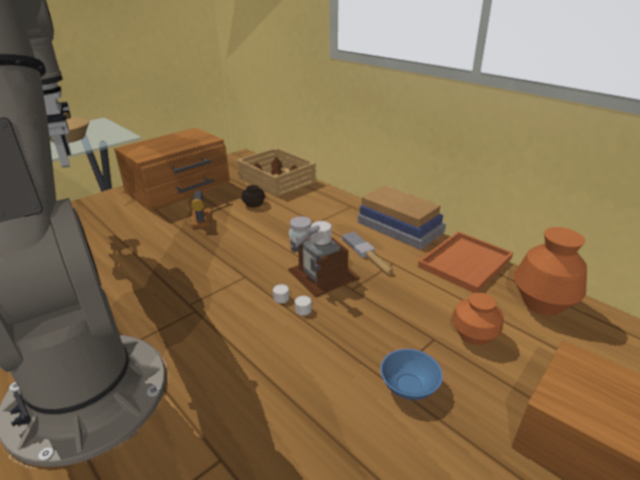

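View pics/top1.png

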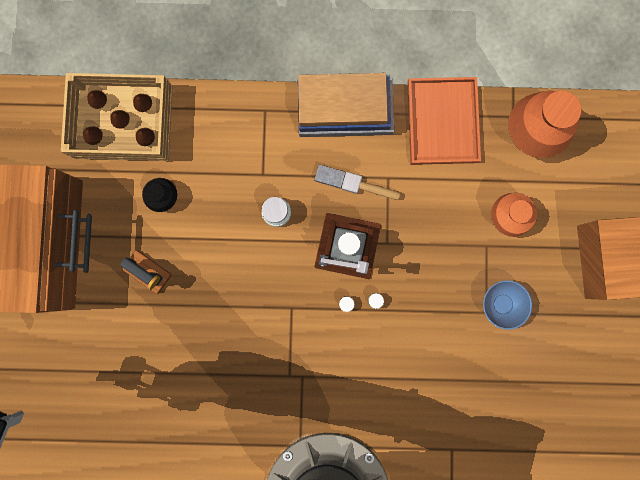

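Candidates for the cap: the one on the bottle (top 349,243 / side 320,233), and loose ones at top (346,304), (376,300) / side (281,294), (303,305). The loose ones look smaller and sit on the table. The bar is raised, with its pad near top (362,267).

Run:
```python
from h import *
np.set_printoptions(precision=4,suppress=True)
S={n:viewer.snapshot(n) for n in("side","top")}
a=cv2.resize(S["side"]["color"][205:320,255:375],None,fx=5,fy=5,interpolation=cv2.INTER_CUBIC)[:,:400*2]
b=cv2.resize(S["top"]["color"][205:320,305:400],None,fx=5,fy=5,interpolation=cv2.INTER_CUBIC)
cv2.imwrite("pics/c1.png",a);cv2.imwrite("pics/c2.png",b)
s,t=S["side"],S["top"]
print("stand",at_z(s,[318.9,275.9],0),at_z(t,[346.5,248.4],0))
print("hinge",tri([(s,[293.7,244.8]),(t,[321.7,260.5])]))
print("cap c",tri([(s,[320,232.6]),(t,[346.5,244.9])]), tri([(s,[320,232.6]),(t,[349,243])]))
for p in([301.4,237.7],[312.2,227.3]): print("pad",tri([(s,p),(t,[363.6,267.9])]))
```

```text
stand [ 0.5526 -0.0304  0.    ] [ 0.5571 -0.0296  0.    ]
hinge (array([0.5237, 0.0257, 0.078 ]), [np.float64(0.0005463374037999921), np.float64(0.0005463374037998661)])
cap c (array([ 0.5577, -0.0278,  0.1207]), [np.float64(0.0018203668436364302), np.float64(0.0018203668436363833)]) (array([ 0.5593, -0.0308,  0.1216]), [np.float64(0.0014193478580972396), np.float64(0.0014193478580971975)])
pad (array([ 0.4977, -0.0541,  0.1455]), [np.float64(0.013176675237248237), np.float64(0.013176675237248192)])
pad (array([ 0.5069, -0.0607,  0.1692]), [np.float64(0.00038354167748488004), np.float64(0.00038354167748493414)])
```

View pics/c1.png

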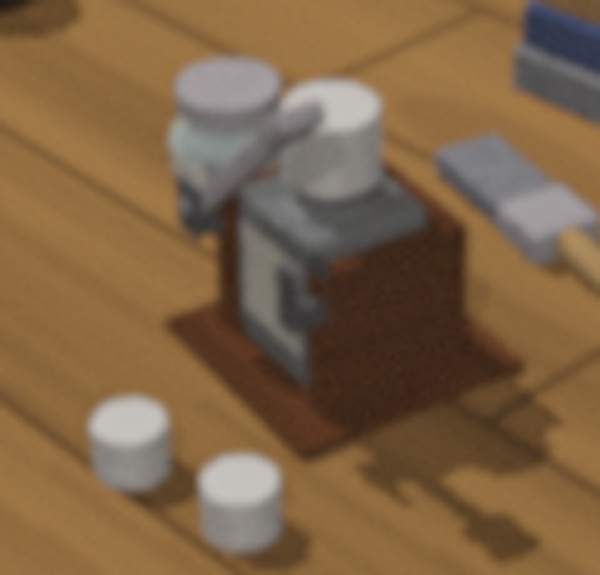

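View pics/c2.png

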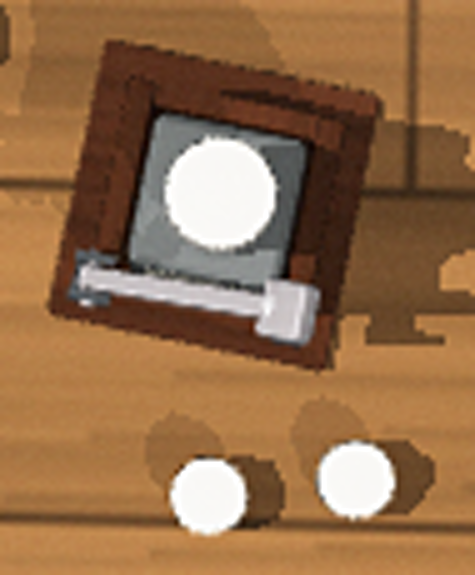

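The bottle's cap (about 115 px in the 5x top crop, against 75–80 px for the two loose ones) is clearly the largest, so it's the one at top (349,243). The base corners in the top crop give the stand's yaw, and the bar stands at about 45°.

```bash
cat >> h.py <<'E'
np.set_printoptions(precision=4,suppress=True)
def go(P,yaw_y):
    """shift in tool axes to world P, and turn so tool y points at world angle yaw_y (deg)"""
    st=r.state();R=np.array(st["ee_rot"]);a=np.degrees(np.arctan2(R[1,1],R[0,1]))
    turn=-((yaw_y-a+180)%360-180)
    return R.T@(np.array(P)-st["eef_pos"]),np.radians(turn),turn
E
python3 - <<'E'
from h import *
t=viewer.snapshot("top")
c=[at_z(t,[305+(x+.5)/5-.5,205+(y+.5)/5-.5],.006) for x,y in((108,42),(380,97),(330,368),(50,312))]
print(np.array(c),np.mean(c,0))
e=[c[0]-c[1],c[3]-c[2],]; print([np.degrees(np.arctan2(-v[0],v[1])) for v in e])
e=[c[0]-c[3],c[1]-c[2],]; print([np.degrees(np.arctan2(v[1],v[0])) for v in e], [np.linalg.norm(v) for v in e])
yaw=np.radians(-11.5);X=np.array([np.cos(yaw),np.sin(yaw),0]);Y=np.array([-X[1],X[0],0]);Z=np.array([0,0,1.])
O=np.array([.5575,-.0300,0]);H=O-.043*X+.046*Y+.08*Z
print("hinge",H)
for th in (60,45,30,15,0):
    a=np.radians(th);d=-Y*np.cos(a)+Z*np.sin(a);n=Z*np.cos(a)+Y*np.sin(a)
    print(th,"pad",H+.116*d,"uv",proj(t,H+.116*d), "top",H+.116*d+.006*n)
    
print(go([.51,-.035,.215],-11.5))
E
```

```text
[[ 0.6374  0.0194  0.006 ]
 [ 0.6152 -0.1068  0.006 ]
 [ 0.4899 -0.0863  0.006 ]
 [ 0.5121  0.0425  0.006 ]] [ 0.5636 -0.0328  0.006 ]
[np.float64(-9.990398793808954), np.float64(-9.801635591690681)]
[np.float64(-10.481472659021493), np.float64(-9.287107175721935)] [np.float64(0.127408740401746), np.float64(0.12698293930580398)]
hinge [0.5245 0.0236 0.08  ]
60 pad [ 0.513  -0.0332  0.1805] uv [[350.0379 264.4696]] top [ 0.514  -0.0281  0.1835]
45 pad [ 0.5082 -0.0567  0.162 ] uv [[361.3257 267.5015]] top [ 0.509  -0.0526  0.1663]
30 pad [ 0.5045 -0.0748  0.138 ] uv [[369.444  269.9119]] top [ 0.5051 -0.0719  0.1432]
15 pad [ 0.5022 -0.0861  0.11  ] uv [[373.9404 271.5485]] top [ 0.5025 -0.0846  0.1158]
0 pad [ 0.5014 -0.09    0.08  ] uv [[374.7198 272.3414]] top [ 0.5014 -0.09    0.086 ]
(array([-0.4925, -0.5379, -0.0095]), np.float64(1.4315818926951769), np.float64(82.02360047878393))
```

Run:
```python
from h import *
t=viewer.snapshot("top")
g=t["color"].min(2)[225:262,330:368]; m=(g>225).astype(np.uint8)
n,l,st,ce=cv2.connectedComponentsWithStats(m); i=1+np.argmax(st[1:,4]); print(st[i],ce[i]+[330,225])
print("cap top",at_z(t,ce[i]+[330,225],.1403))
print(go([.513,-.043,.205],-10))
```

```text
[  8   8  22  21 362] [348.5994 243.163 ]
cap top [ 0.5586 -0.0304  0.1403]
(array([-0.498 , -0.5445,  0.0005]), np.float64(1.4055159261872396), np.float64(80.53013060894978))
```

>>> move_arm(
  targets="-0.498 -0.5445 0 1.405 0;-0.498 -0.5445 0 1.405 0;-0.498 -0.5445 0 1.405 0;-0.498 -0.5445 0 1.405 0;-0.498 -0.5445 0 1.405 0;-0.498 -0.5445 0 1.405 0;-0.498 -0.5445 0 1.405 0;-0.498 -0.5445 0 1.405 0;-0.498 -0.5445 0 1.405 0;-0.498 -0.5445 0 1.405 0;-0.498 -0.5445 0 1.405 0;-0.498 -0.5445 0 1.405 0;-0.498 -0.5445 0 1.405 0;-0.498 -0.5445 0 1.405 0;-0.498 -0.5445 0 1.405 0;-0.498 -0.5445 0 1.405 0;-0.498 -0.5445 0 1.405 0;-0.498 -0.5445 0 1.405 0;-0.498 -0.5445 0 1.405 0;-0.498 -0.5445 0 1.405 0",
)

```text
time_s: 2.77
eef_pos: [0.5132, -0.0447, 0.2054]
ee_rot: [[0.177, 0.984, -0.0], [0.984, -0.177, -0.001], [-0.001, 0.0, -1.0]]
contact_force: [0.7, 0.3, -0.2]
opening: 0.005
```

Run:
```python
from h import *
s=viewer.snapshot("side")
cv2.imwrite("pics/s2.png",cv2.resize(s["color"][170:320,235:385],None,fx=4,fy=4,interpolation=cv2.INTER_CUBIC))
print(r.state()["q"],proj(s,r.state()["eef_pos"]))
```

```text
[-38.9873  10.9732  42.0233 114.1847  -8.6398  57.9344  -2.9182] [[308.6064 208.8572]]
```

View pics/s2.png

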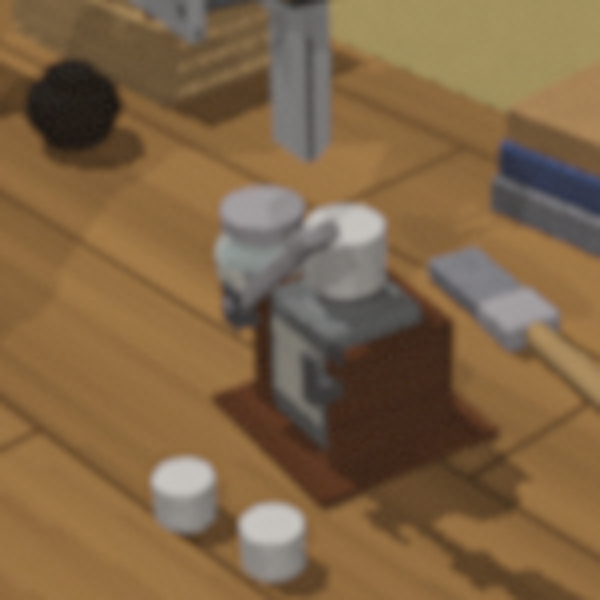

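>>> move_arm(
  targets="-0.001 0 0.02 0 0;-0.0025 0 0.034 0 0;-0.0025 0 0.040 0 0;-0.009 0 0.047 0 0;-0.016 0 0.055 0 0;-0.022 0 0.063 0 0;-0.027 0 0.072 0 0;-0.031 0 0.081 0 0;-0.035 0 0.091 0 0;-0.038 0 0.098 0 0;-0.040 0 0.105 0 0;-0.042 0 0.112 0 0;-0.0425 0 0.117 0 0;-0.0425 0 0.120 0 0;-0.0425 0 0.121 0 0;-0.0425 0 0.121 0 0",
)

```text
time_s: 4.15
eef_pos: [0.5055, -0.0854, 0.0853]
ee_rot: [[0.175, 0.985, -0.0], [0.985, -0.175, 0.001], [0.001, -0.0, -1.0]]
contact_force: [-12.4, -0.2, 33.4]
opening: 0.009
```

>>> move_arm(
  targets="0 0 -0.03 0 0;0 0 -0.06 0 30;0 0 -0.10 0 80;0 0 -0.10 0 100;0 0 -0.10 0 100",
)

```text
time_s: 4.57
eef_pos: [0.5069, -0.0852, 0.1871]
ee_rot: [[0.174, 0.985, 0.004], [0.985, -0.174, 0.002], [0.003, 0.003, -1.0]]
contact_force: [0.0, 0.1, -0.6]
opening: 0.257
```

Run:
```python
from h import *
s=viewer.snapshot("side");t=viewer.snapshot("top")
cv2.imwrite("pics/s3.png",cv2.resize(s["color"][190:310,255:375],None,fx=5,fy=5,interpolation=cv2.INTER_CUBIC))
for l in ("cap_center","bar_pad"): print(l,[(d["position"],d["conf"]) for d in finder.spot_point(s,l)])
print(r.state()["eef_pos"],r.state()["contact_force"])
print(go([.5586,-.0305,.185],-10))
```

```text
cap_center [([320.7, 229.6], 0.8), ([284.2, 291.8], 0.8), ([304.8, 305.4], 0.6)]
bar_pad [([323.4, 266.5], 0.83)]
[ 0.505  -0.0853  0.1843] [ 0.0511  0.9647 -0.8945]
(array([ 0.0634,  0.0432, -0.0007]), np.float64(-0.0010791755546354245), np.float64(-0.061832204634299615))
```

View pics/s3.png

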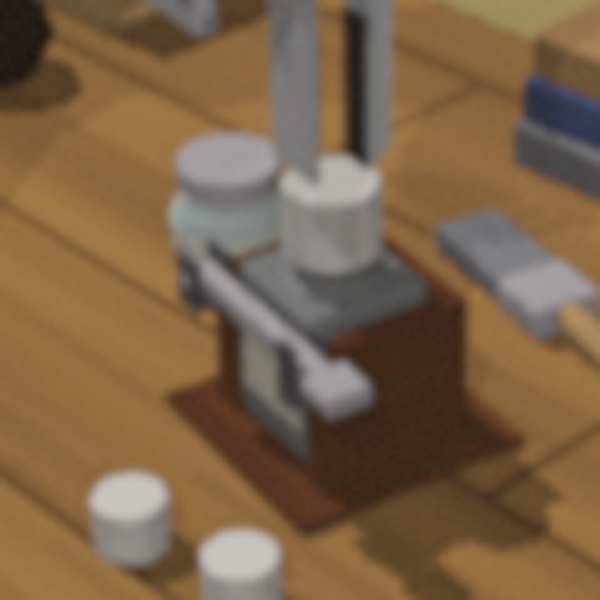

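The bar rests level in the catch, with its pad at crop (335,388), and the cap is still on its bottle. Next I move over the cap, opening the gripper on the way.

Run:
```python
from h import *
s=viewer.snapshot("side")
print(at_z(s,[321,234.4],.122),at_z(s,[320.7,229.6],.122),at_z(s,[320,232.6],.122))
```

```text
[ 0.5537 -0.038   0.122 ] [ 0.5683 -0.0216  0.122 ] [ 0.5577 -0.0305  0.122 ]
```

>>> move_arm(
  targets="0.0634 0.0432 -0.001 0 100;0.0634 0.0432 -0.001 0 100;0.0634 0.0432 -0.001 0 100;0.0634 0.0432 -0.001 0 100;0.0634 0.0432 -0.001 0 100;0.0634 0.0432 -0.001 0 100",
)

```text
time_s: 5.32
eef_pos: [0.5578, -0.0316, 0.1848]
ee_rot: [[0.176, 0.984, -0.003], [0.984, -0.176, -0.0], [-0.001, -0.003, -1.0]]
contact_force: [-0.2, 0.5, 1.0]
opening: 0.891
```

>>> move_arm(
  targets="0.001 0.001 0.03 0 100;0.001 0.001 0.05 0 100;0.001 0.001 0.065 0 100;0.001 0.001 0.076 0 100;0.001 0.001 0.076 0 100;0.001 0.001 0.076 0 70",
)

```text
time_s: 5.82
eef_pos: [0.5585, -0.0314, 0.109]
ee_rot: [[0.177, 0.984, -0.004], [0.984, -0.177, -0.0], [-0.001, -0.003, -1.0]]
contact_force: [0.1, 0.4, 0.3]
opening: 0.96
```

>>> move_arm(
  targets="0 0 0 0 40;0 0 0 0 40;0 0 0 0 40;0 0 0 0 40;0 0 0 0 40;0 0 0 0 40;0 0 0 0 40;0 0 0 0 40",
  force=40,
)

```text
time_s: 6.48
eef_pos: [0.5585, -0.0314, 0.1091]
ee_rot: [[0.177, 0.984, -0.003], [0.984, -0.177, -0.0], [-0.001, -0.003, -1.0]]
contact_force: [-0.2, 0.6, 2.3]
opening: 0.485
```

>>> move_arm(
  targets="0 0 0 0 0;0 0 0 0 0;0 0 0.003 0 0;0 0 0.006 0 0;0 0 0.008 0 0;0 0 0.0085 0 0;0 0 0.0085 0 0",
)

```text
time_s: 7.07
eef_pos: [0.5588, -0.0314, 0.1014]
ee_rot: [[0.177, 0.984, -0.003], [0.984, -0.177, 0.0], [-0.0, -0.003, -1.0]]
contact_force: [-7.4, 1.2, 20.7]
opening: 0.487
```

>>> move_arm(
  targets="0 0 0.0007 -0.1 0;0 0 0.0007 -0.2 0;0 0 0.0007 -0.3 0;0 0 0.0007 -0.4 0;0 0 0.0007 -0.5 0;0 0 0.0007 -0.6 0;0 0 0.0007 -0.7 0;0 0 0.0007 -0.8 0;0 0 0.0007 -0.9 0;0 0 0.0007 -1.0 0;0 0 0.0007 -1.1 0;0 0 0.0007 -1.2 0;0 0 0.0007 -1.31 0;0 0 0.0007 -1.31 0;0 0 0.0007 -1.31 0",
)

```text
time_s: 8.32
eef_pos: [0.5589, -0.031, 0.1016]
ee_rot: [[-0.906, 0.424, -0.002], [0.424, 0.906, 0.002], [0.003, 0.0, -1.0]]
contact_force: [-6.4, 4.8, 19.9]
opening: 0.48
```

Run:
```python
from h import *
s=r.state();print(s["q"],s["eef_pos"],s["contact_force"],s["moment"],go([0,0,0],-10)[2])
```

```text
[-18.6533  21.4023  18.8597 113.1637  -9.4067  47.0152  70.3488] [ 0.5589 -0.031   0.1016] [-6.3894  4.8212 19.9496] [0.7203 1.6304 0.0718] 74.89822970908305
```

>>> move_arm(
  targets="0 0 -0.005 0 0;0 0 -0.010 0 0;0 0 -0.016 0 0;0 0 -0.022 0 0;0 0 -0.022 0 0",
)

```text
time_s: 8.73
eef_pos: [0.5598, -0.0311, 0.1249]
ee_rot: [[-0.905, 0.424, -0.001], [0.424, 0.905, 0.002], [0.001, 0.001, -1.0]]
contact_force: [0.4, -0.5, -0.7]
opening: 0.479
```

>>> move_arm(
  targets="0 0 -0.01 0 0;0 0 -0.022 0 0;0 0 -0.034 0 0;0 0 -0.042 0 0;0 0 -0.044 0 0;0 0 -0.044 0 0;0 0 -0.044 0 0;0 0 -0.044 0 0",
)

```text
time_s: 9.4
eef_pos: [0.5595, -0.0311, 0.1684]
ee_rot: [[-0.906, 0.424, -0.001], [0.424, 0.906, 0.002], [0.002, 0.001, -1.0]]
contact_force: [-0.2, 0.6, 0.3]
opening: 0.477
```

Run:
```python
from h import *
s=viewer.snapshot("side");t=viewer.snapshot("top")
cv2.imwrite("pics/s4.png",cv2.resize(s["color"][190:310,255:375],None,fx=5,fy=5,interpolation=cv2.INTER_CUBIC))
for l in ("cap_center","bottle_mouth","bar_pad","cap"): print(l,[(d["position"],round(d["conf"],2)) for d in finder.spot_point(s,l)])
st=r.state();p=st["eef_pos"];print(p,st["contact_force"],st["opening"],np.abs(st["qvel"]).max())
g=p[2]; print("expected cap centre px",proj(s,[p[0],p[1],g+.0129]),"mouth",proj(s,[.5588,-.0312,.118]),"cap bottom",proj(s,[p[0],p[1],g-.0053]))
```

```text
cap_center [([284.3, 293.5], 0.75), ([304.3, 305.1], 0.6), ([320.9, 205.6], 0.56)]
bottle_mouth [([324.6, 238.3], 0.79), ([408.8, 385.4], 0.19)]
bar_pad [([323.7, 270.4], 0.48)]
cap [([280.5, 299.4], 0.72), ([304.0, 310.9], 0.6), ([323.1, 217.0], 0.55)]
[ 0.5597 -0.0312  0.1686] [-0.5782  0.0021  0.1544] 0.48009367004517417 0.10747185413946421
expected cap centre px [[320.6622 209.7405]] mouth [[320.5872 234.0162]] cap bottom [[320.7222 216.82  ]]
```

View pics/s4.png

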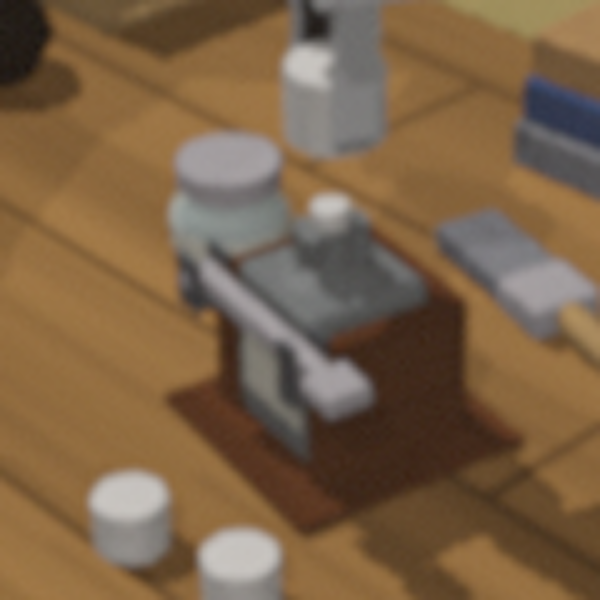

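The cap is held level at crop (333,105), above the open neck with its white insert at (330,210). The bar is closed and the bottle is in its stand.

```bash
python3 -c "
from plant import job
print(job.finish_job())"
```

```text
the job is handed in; nothing more can be done
None
```

I closed the bar into its catch with shut fingers. Then I gripped the largest cap (the one on the bottle), pushed it down 7.7 mm, turned it 75° anticlockwise and lifted it off. I handed the job in at about 9.5 s with the cap still in the gripper.

**Last checks:**
- **Picture:** the side view shows the bar level in its catch, the bottle in its stand with the neck and insert exposed, and the cap held level above it. The wax jar, brush and loose caps in that view look unmoved. I did not re-check the other bystanders after the last move.
- **Cap height:** the cap's underside works out at about 45 mm above the mouth and its centre about 63 mm, assuming it did not slip in the grip. The wrist force was near zero, and the opening of 0.48 matches the 46 mm cap.
- **Forces:** the highest wrist-force reading was 36 N, pressing the bar onto its stop. Readings come only at the end of each move, so brief peaks in between would not show.

**Disagreements:**
- **Network points:** the network's side-view points for the cap and mouth were 4–6 pixels off my projections, so I relied on the top view and the robot's own position instead.
- **Stand position:** my estimates of the stand's position differed by up to about 7 mm, but the grasp was fine.

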